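Shut the tagged valve in the gas box

TASK

Shut off the tagged gas line: push the sliding cover of the gas box all the way back by its front flange, then push the handle with the round tag fully shut (a quarter turn clockwise, against its stop), and finally push the cover fully closed again. Use only light pushes with the fingertips: do not grip or lift anything. Leave the other two valve handles as they are and do not disturb the things lying around.

Things in the scene. Friction and masses are not known exactly. Their poses are not given: they have to be found in the camera images.
- manifold_box: Fixed grey sheet-metal box, 224 (x) x 290 (y) x 86 mm high, walls 3 mm. Origin: centre of its underside; x to its back (away from the robot), y to its left, z up. Rear half (x > 0) roofed; front half (x -109 to 0 mm) open, under the sliding cover. Rim rails left and right rise to 98 mm. A gauge on the left end reaches 51 mm out, 115 mm high; brass outlets on the front reach 31 mm out, below 50 mm.
- cover (a joint): How far the steel cover is slid back, m: 0 = closed, 0.110 = fully open against its stop. It slides along the box's +x, needs about 2 N and stays where it is left. Starts at 0 to 0.012. The cover is a flat sheet, 116 (x) x 270 (y) mm, its top 91 mm above the table (ribs 93 mm), held down by the rails.
- flange_mid (a point): Middle of the upstanding flange along the cover's front edge, 101 mm above the table, at box x = -112 mm when closed. The flange is 220 mm long (box y), 4 mm thick with a 7 mm round hem on top, and reaches from 91 to 111 mm above the table. Push its front face towards the box's +x to open, its rear face towards -x to close. Behind it lies the cover sheet; in front of it is free space.
- tagged_valve: The valve with the tag. Origin: on its vertical pivot axis, at table height; axes as the box's. It stands at box x = -22 mm and box y = -92, -14 or +64 mm (varies; the plain valves take the other two places). Below the handle the valve body reaches 49 mm above the table within 26 mm of the axis, the stem (17 mm thick) up to the handle, and a pipe runs under it along box x, top 43 mm.
- tagged_handle (a joint): Angle of the handle with the round tag, rad: 0 = open (points along the box's -x, towards the robot), 1.571 = shut against its stop (points along the box's +y, to the left). It turns clockwise seen from above about the valve's axis; about 0.1 N m of friction holds it where it is left. Starts at 0 to 0.15.
- tagged_grip (a point): Point on the handle with the tag, 44 mm from the pivot axis, in the middle of its black sleeve, 65 mm above the table. The handle is 58 mm long from the axis, 12 mm wide; the sleeve (22 to 58 mm from the axis) reaches from 60 to 70 mm above the table. The tag, a flat metal disc of 24 mm diameter, lies on top of the handle 18 mm from the axis, top at 72 mm.
- plain_a_grip (a point): The same point on one of the two handles without a tag (same shape and size); leave it as it is. Both plain handles stand open, within 0.15 rad of pointing along the box's -x, turned the same way as the tagged one.
- plain_b_grip (a point): The same point on the other handle without a tag; leave it as it is.
- tweezers: Loose tweezers, 14 x 122 x 10 mm, lying in front of the box; leave alone.
- dsub_plug: Loose grey plug, 66 x 40 x 14 mm, lying to the right of the box behind the vice; leave alone.
- blank_flange: Loose round metal blank flange, 70 mm diameter, 13 mm high, lying to the right of the box; leave alone.
- dropper_bottle: Loose small white bottle with a black dropper tip, 32 mm diameter, 84 mm high, standing in front of the box; leave alone.
- hex_key: Loose black L-shaped hex key, 35 x 85 x 5 mm, lying to the left of the box; leave alone.

How it is judged:
By the outcome, as a careful person would: the job done as asked, in the order asked, and still so for the second after the job is handed in, with the robot touching nothing.
It also fails if it takes over 51 s, if anything falls off the work surface, if the arm or the gripper's body presses on something with over 40 N, if the wrist force passes 120 N, or if a joint passes its speed limit or range.

ROBOT

A 6-joint arm with a two-finger parallel gripper is mounted at the origin on a cart in front of the work surface, level with it; the furniture and walls round the work are solid. World frame = base frame: x ahead of the robot, y to its left, z up, the work surface at z = 0. Lengths are in m, angles in degrees, forces in N, time in s.
With the tool pointing down it reaches from about 0.25 to 0.725 m from the base axis. Payload 9.7 kg.
Tool frame: the origin (TCP) lies at the very end of the fingers, on their centre line; the grasp point (between the pads) lies 19 mm behind it; z points along the fingers, y is the line along which they close (so a half turn about z gives the same grasp; the last joint's range is limited). The gripper opens to 85 mm and grips with 20 to 120 N. Pads are 22 mm wide; open, the fingers measure 114 mm over their backs; the gripper's body (76 mm by 85 mm) begins 54 mm behind the grasp point. The pads swing forward as they close: fully open they stand 13 mm farther back than shut.
Start: joints at [64.916, 4.979, 10.078, 95.1, 0, 90], TCP at [0.233, 0.498, 0.231] pointing down, gripper open.
Joint ranges: [-179.16, 179.16], [-48.56, 103.87], [-65.8, 70.77], [-126.05, 130.52], [-82.76, 87.17], [-180, 180]. Speed limits (degrees/s): [127.2, 127.2, 147.25, 180, 180, 180].

INTERFACE

Orientations are given as [roll, pitch, yaw] about the fixed x, y, z axes, in that order (R = Rz(yaw) Ry(pitch) Rx(roll)).
In Python, from workcell import bot gives the robot as it stands.
- The arm moves only by the tool arm_command, never from a script. Its argument "series" is a list of rows, each a list of 4 numbers: the shift along the tool's x, y, z in m, then the turn about the tool's z in rad. A call has exactly 5 rows; each row is the pose to reach, as a shift and turn from the pose commanded when the call began, along the tool's axes at that moment; what a row does not reach only later rows make up. A row lasts 1/10 s, in which the tool goes at most 50 mm and 8.59 degrees, less where a joint would pass 70% of its speed; a pose out of reach is approached as far as the arm can. A call with a gripper value outside its range is refused whole. "hand" is the finger opening in m, from 0 to 0.0854, set as the call begins (left out, the last holds). The fingers move at their own pace and stop on an object; "grip_force" is the grip in N (left out, the last holds). Time passes only in rows, so rows that repeat a pose let the fingers close, or fill a call up. It gives the time, the measured TCP pose, the force, the opening and the grip force at its end, in the units of the state.
- bot.get_obs(): the state, without advancing time (a new reading comes with each control period).
- bot.camera(name): name is "side" or "top" or "wrist"; returns a dict with "color" (384x512x3 uint8, blue, green, red), "camera_matrix" (3x3 intrinsics, pixels), "dist_coeffs" ([k1, k2, p1, p2, k3] as OpenCV has them; the pictures are not rectified), "xyz" and "orientation" of the camera in the world; the wrist camera has in their place "T_tool_cam" (4x4, takes a point from camera to tool coordinates, whose origin is the TCP and whose axes are the flange's). Camera axes: x right, y up, looking along -z (the intrinsics and any distortion apply to the point x, -y, -z); pixel columns grow to the right and rows downward; lengths in m; the calibration is good to about 2 mm. A picture is of the moment at which its call begins: read the wrist's pose just before it. There is no depth.
- bot.job_done(): hands the job in; it is judged then, once.
Trained networks look in the newest picture that a camera, given by its name, has taken for a name from the list of things; names that differ only in an ending like _2 or _b are one class to them, and where a whole thing is asked for, a point or a joint stands for the part that bears it (a point fixed in the world has none). Each returns a list of dicts, best first, with "confidence" (0 to 1); they miss things now and then, are a little off and sometimes report something else, mostly with a low value. They report only what shows in the picture. A call takes as long as a camera call.
- bot.find_in(camera, target): "location" ([column, row] in pixels, amid what is visible of it).
- bot.mark_of(camera, target): "location" ([column, row] in pixels: a listed point, or the origin of a listed thing).
The state is a dict: "time": time; "q": joint angles; "qd": joint speeds; "joint_efforts": joint torques, N m; "ee_pos": TCP position; "tcp_rot": TCP orientation; "wrist_force": force on the tool from outside, world axes, zero at the start; "torque": the same for the moment, N m; "opening": finger opening in m; "grasp_force": force on a finger pad.
Only numpy, scipy, OpenCV 4.12 (cv2) and the standard library are available. Lean on these libraries where they do the work, as an engineer would, in place of code of your own. Each camera call takes 0.05 s, during which the arm holds its last target. There are 200 camera calls.

## Working session

There is one attempt and no reset: what is moved stays moved. The work goes in short steps, Python scripts to look and compute and a tool call to move; the robot and the scene stay as the last step left them, time stands still between calls to the robot, and variables do not carry over. Pictures are saved under pics/ and viewed, at most 10 in all, crops included, and the job is handed in when it is done.

Besides the shell and the picture viewer there is one more tool, called after "Emit:" as name(argument=value, ...) on one line, values as JSON. arm_command: Moves the arm, as the interface text tells. Its arguments: {"type":"object","properties":{"series":{"type":"array"},"hand":{"type":"number"},"grip_force":{"type":"number"}},"required":["series"]}

```bash
ls; mkdir -p pics; cat > h.py <<'E'
import numpy as np, cv2
from scipy.spatial.transform import Rotation as R
from workcell import bot
def cam(name, save=None):
    o=bot.get_obs(); c=bot.camera(name)
    if name=="wrist":
        T=np.eye(4); T[:3,:3]=R.from_euler('xyz',o['tcp_rot'],degrees=True).as_matrix(); T[:3,3]=o['ee_pos']
        M=T@np.array(c['T_tool_cam'])
    else:
        M=np.eye(4); c0=np.array(c['orientation'])
        M[:3,:3]=c0 if c0.shape==(3,3) else R.from_euler('xyz',c0,degrees=True).as_matrix(); M[:3,3]=c['xyz']
    if save: cv2.imwrite(f'pics/{save}.png',c['color'])
    c['M']=M; return c
def ray(c,p):
    u=cv2.undistortPoints(np.array([[p]],float),np.array(c['camera_matrix']),np.array(c['dist_coeffs'],float)).ravel()
    d=c['M'][:3,:3]@np.array([u[0],-u[1],-1]); return c['M'][:3,3],d
def atz(c,p,z):
    o,d=ray(c,p); return o+d*(z-o[2])/d[2]
def proj(c,P):
    X=(np.asarray(P)-c['M'][:3,3])@c['M'][:3,:3]
    X=X*[1,-1,-1]
    return cv2.projectPoints(X.reshape(-1,1,3),np.zeros(3),np.zeros(3),np.array(c['camera_matrix']),np.array(c['dist_coeffs'],float))[0].reshape(-1,2)
def tri(rs):
    A=0;b=0
    for o,d in rs:
        d=d/np.linalg.norm(d);P=np.eye(3)-np.outer(d,d);A=A+P;b=b+P@o
    return np.linalg.solve(A,b)
E
python3 - <<'E'
from h import *
o=bot.get_obs(); print(o)
cs={}
for n in ("top","side","wrist"):
    c=cs[n]=cam(n,n+"0")
    print(n,c.get('xyz'),c.get('orientation'),c.get('T_tool_cam'),c['camera_matrix'])
    for t in ("manifold_box","flange_mid","cover","tagged_valve","dropper_bottle","tweezers"):
        print(t,[(np.round(r['location']),round(r['confidence'],2)) for r in bot.mark_of(n,t)[:3]])
E
python3 -c "
import cv2,numpy as np
a=[cv2.imread(f'pics/{n}0.png') for n in ('top','side')]
cv2.imwrite('pics/ts.png',cv2.resize(np.vstack(a),(800,1200))[:,:]) "
```

```text
pics
{'time': 0.0, 'q': array([6.49150022e+01, 5.01088336e+00, 1.00321197e+01, 9.50996064e+01,
       5.61502130e-04, 9.00010326e+01]), 'qd': array([-0.05664883,  0.01670196,  0.10564943,  0.02936613, -0.0354599 ,
        0.04974825]), 'joint_efforts': array([ 1.28662497e-03, -5.20384312e+01,  4.64805722e+01,  1.61336950e-02,
        4.33714786e-05, -1.08987848e-06]), 'ee_pos': array([0.23307319, 0.49790391, 0.23056425]), 'tcp_rot': array([-1.79921630e+02, -5.60089161e-04,  1.54913969e+02]), 'wrist_force': array([-0.67667415,  0.09472711,  0.01459955]), 'torque': array([ 0.03635103, -0.00370027, -0.02603318]), 'grasp_force': 0.0, 'opening': 0.085457133066995}
top [0.3773429  0.2857049  1.02306093] [  4.79304743   0.7459188  -88.35819059] None [[374.61730304   0.         256.84566243]
 [  0.         374.61730304 190.64397748]
 [  0.           0.           1.        ]]
manifold_box [(array([256., 170.]), 0.97)]
flange_mid []Traceback (most recent call last):
  File "<stdin>", line 8, in <module>
ValueError: it knows: blank_flange, dropper_bottle, dsub_plug, flange_mid, hex_key, manifold_box, plain_a_grip, plain_b_grip, tagged_grip, tagged_valve, tweezers
[ WARN:0@0.023] global loadsave.cpp:275 findDecoder imread_('pics/side0.png'): can't open/read file: check file path/integrity
Traceback (most recent call last):
ValueError: all the input arrays must have same number of dimensions, but the array at index 0 has 3 dimension(s) and the array at index 1 has 2 dimension(s)
```

View pics/top0.png

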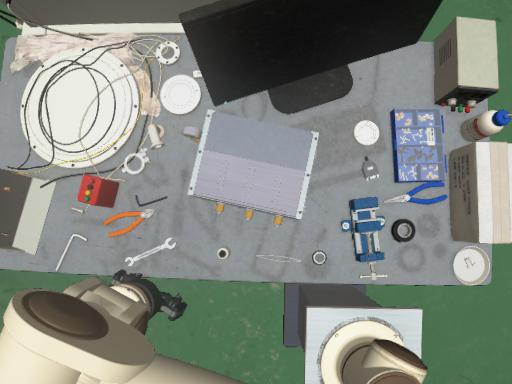

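The top view shows the box at about (255,165), turned roughly 15° clockwise, with its front edge running from (190,200) to (300,217). The brass outlets are at (220,208), (249,214) and (278,220). The bottle is at (223,253), the tweezers at (278,259), and a monitor stands behind the box.

```bash
python3 - <<'E'
from h import *
cs={}
for n in ("top","side","wrist"):
    c=cs[n]=cam(n,n+"0")
    print(n,c['M'].round(3).tolist())
    for t in ("manifold_box","flange_mid","tagged_valve","dropper_bottle","tweezers","hex_key"):
        r=[(np.round(r['location']),round(r['confidence'],2)) for r in bot.mark_of(n,t)[:3]]
        print(t,r,[atz(c,x[0],0.101 if t=='flange_mid' else 0).round(3) for x in r])
# box corners from top view
c=cs['top']
for p in ((190,200),(300,217),(210,111),(318,132)): print(p,atz(c,p,0.095).round(3))
E
```

```text
top [[0.029, 0.996, -0.083, 0.377], [-1.0, 0.027, -0.015, 0.286], [-0.013, 0.084, 0.996, 1.023], [0.0, 0.0, 0.0, 1.0]]
manifold_box [(array([253., 167.]), 0.97)] [array([0.528, 0.314, 0.   ])]
flange_mid [(array([247., 203.]), 0.82)] [array([0.423, 0.323, 0.101])]
tagged_valve [] []
dropper_bottle [(array([223., 252.]), 0.45)] [array([0.293, 0.389, 0.   ])]
tweezers [(array([276., 260.]), 0.47)] [array([0.276, 0.244, 0.   ])]
hex_key [(array([151., 200.]), 0.39)] [array([0.429, 0.593, 0.   ])]
side [[-0.951, 0.161, -0.262, 0.153], [-0.307, -0.538, 0.785, 1.162], [-0.015, 0.828, 0.561, 0.713], [0.0, 0.0, 0.0, 1.0]]
manifold_box [(array([225., 213.]), 0.67), (array([254., 161.]), 0.47), (array([227., 158.]), 0.32)] [array([0.523, 0.316, 0.   ]), array([0.533, 0.014, 0.   ]), array([0.63 , 0.021, 0.   ])]
flange_mid [(array([259., 195.]), 0.6)] [array([0.413, 0.339, 0.101])]
tagged_valve [] []
dropper_bottle [(array([296., 248.]), 0.53)] [array([0.296, 0.399, 0.   ])]
tweezers [(array([310., 212.]), 0.4)] [array([0.292, 0.241, 0.   ])]
hex_key [(array([218., 291.]), 0.43)] [array([ 0.434,  0.59 , -0.   ])]
wrist [[0.425, -0.865, -0.268, 0.164], [0.905, 0.406, 0.126, 0.529], [-0.0, -0.296, 0.955, 0.374], [0.0, 0.0, 0.0, 1.0]]
manifold_box [] []
flange_mid [] []
tagged_valve [(array([201., 235.]), 0.38)] [array([0.291, 0.383, 0.   ])]
dropper_bottle [(array([202., 236.]), 0.6)] [array([0.292, 0.384, 0.   ])]
tweezers [(array([103., 267.]), 0.8)] [array([0.276, 0.238, 0.   ])]
hex_key [(array([386., 264.]), 0.67)] [array([0.437, 0.594, 0.   ])]
(190, 200) [0.427 0.466 0.095]
(300, 217) [0.392 0.191 0.095]
(210, 111) [0.655 0.425 0.095]
(318, 132) [0.608 0.15  0.095]
```

View pics/side0.png

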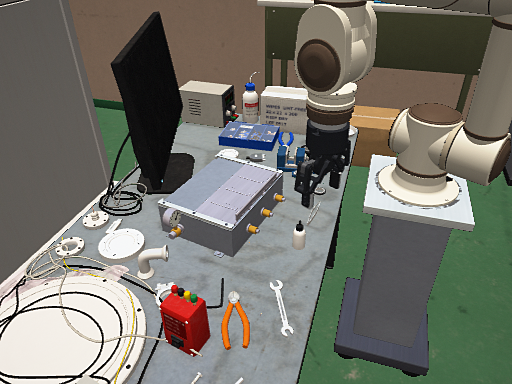

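The side view agrees with the top: the box is clear of clutter and the cover is closed. The bottle at (299,235) stands in front of it, well below the transit height. Next I close the fingers and bring the wrist camera in front of the flange.

Emit:
arm_command(series=[[-0.03,-0.015,0,-0.05],[-0.07,-0.036,0,-0.11],[-0.115,-0.058,0,-0.17],[-0.155,-0.079,0,-0.23],[-0.184,-0.094,0,-0.28]], hand=0, grip_force=20)

```text
time: 1.7
ee_pos: [0.3611, 0.3329, 0.2315]
tcp_rot: [180.0, 0.0, 171.0]
wrist_force: [0.3, 0.3, 0.3]
opening: 0.0122
grasp_force: 0.0
```

```bash
python3 - <<'E'
from h import *
o=bot.get_obs(); print(o['time'],o['ee_pos'],o['tcp_rot'],o['opening'])
cs={}
for n in ("wrist","top","side"):
    c=cs[n]=cam(n,n+"1")
    for t in ("manifold_box","flange_mid"):
        r=[(np.round(r['location']),round(r['confidence'],2)) for r in bot.mark_of(n,t)[:3]]
        print(n,t,r,[atz(c,x[0],0.101 if t=='flange_mid' else 0).round(3) for x in r])
E
```

```text
1.7 [0.36107976 0.33290831 0.23151244] [1.79992078e+02 2.91599488e-02 1.71042358e+02] 0.012153223923097731
wrist manifold_box [(array([263., 278.]), 0.56)] [array([0.526, 0.311, 0.   ])]
wrist flange_mid [(array([266., 239.]), 0.89)] [array([0.418, 0.329, 0.101])]
top manifold_box [(array([255., 168.]), 0.8)] [array([0.525, 0.308, 0.   ])]
top flange_mid [] []
side manifold_box [(array([228., 211.]), 0.56)] [array([0.518, 0.305, 0.   ])]
side flange_mid [(array([255., 194.]), 0.87)] [array([0.425, 0.337, 0.101])]
```

View pics/wrist1.png

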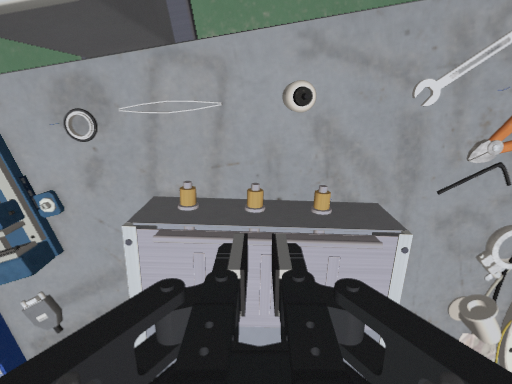

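The wrist view (image up points towards the robot) shows the front rim running from (128,228) to (411,234). The flange is the dark strip from about (157,234) to (378,238), and the outlets are above it in the picture. The fingers point at the cover sheet.

```bash
python3 - <<'E'
from h import *
im=cv2.imread('pics/wrist1.png'); cv2.imwrite('pics/w1c.png',cv2.resize(im[190:330,110:430],(800,350),interpolation=cv2.INTER_CUBIC))
o=bot.get_obs(); c=cam("wrist","wrist1b"); print(o['ee_pos'],o['opening'])
for p in ((128,228),(411,234)): print(p,atz(c,p,0.098).round(4), atz(c,p,.086).round(4))
for p in ((157,234),(378,238)): print(p,atz(c,p,0.111).round(4))
# side+wrist triangulation of flange
s=cam("side"); ps=bot.mark_of("side","flange_mid")[0]['location']; bot.camera
c=cam("wrist"); pw=bot.mark_of("wrist","flange_mid")[0]['location']
print(tri([ray(s,ps),ray(c,pw)]).round(4),pw, atz(c,pw,.101).round(4))
E
```

```text
[0.35940255 0.33572508 0.23121176] -9.479257819007906e-05
(128, 228) [0.3849 0.2001 0.098 ] [0.3893 0.1938 0.086 ]
(411, 234) [0.4347 0.4736 0.098 ] [0.4413 0.4791 0.086 ]
(157, 234) [0.3903 0.2322 0.111 ]
(378, 238) [0.4269 0.4369 0.111 ]
[0.4198 0.3326 0.0999] [267.3, 240.7] [0.4185 0.3327 0.101 ]
```

View pics/w1c.png

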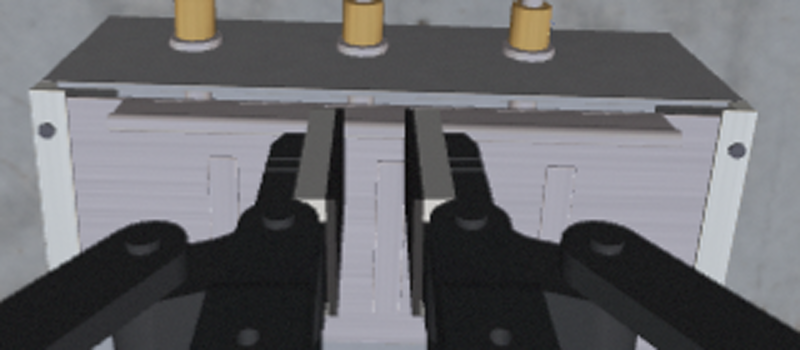

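The flange spans between the rails and the box yaw is about -10.2°. The flange middle is near (0.418, 0.333) and the box centre near (0.527, 0.312). The TCP is already about 27 mm clear of the front of the flange, so I go straight down to z = 0.10.

Emit:
arm_command(series=[[0,0,0.03,0.01],[0,0,0.07,0.02],[0,0,0.1,0.02],[0,0,0.125,0.02],[0,0,0.131,0.02]])

```text
time: 2.9
ee_pos: [0.3588, 0.334, 0.0975]
tcp_rot: [-179.8, -0.1, 169.8]
wrist_force: [-0.9, -0.3, 0.5]
opening: -0.0002
grasp_force: 0.0
```

Emit:
arm_command(series=[[-0.01,0,0,0],[-0.025,0,0,0],[-0.04,0,0,0],[-0.05,0,0,0],[-0.06,0,0,0]])

```text
time: 3.4
ee_pos: [0.4203, 0.3243, 0.1009]
tcp_rot: [180.0, -0.0, 169.8]
wrist_force: [-2.8, 0.5, 1.1]
opening: 0.0002
grasp_force: 1.3
```

Emit:
arm_command(series=[[-0.016,0,0,0],[-0.032,0,0,0],[-0.048,0,0,0],[-0.062,0,0,0],[-0.072,0,0,0]])

```text
time: 3.9
ee_pos: [0.4912, 0.3111, 0.1]
tcp_rot: [-180.0, -0.0, 169.8]
wrist_force: [-3.0, -1.1, 1.8]
opening: 0.0002
grasp_force: 1.3
```

Emit:
arm_command(series=[[-0.003,0,0,0],[-0.006,0,0,0],[-0.009,0,0,0],[-0.012,0,0,0],[-0.012,0,0,0]])

```text
time: 4.4
ee_pos: [0.5019, 0.3096, 0.1002]
tcp_rot: [180.0, 0.0, 169.8]
wrist_force: [-0.5, -0.1, -1.1]
opening: 0.0
grasp_force: 0.2
```

Emit:
arm_command(series=[[-0.002,0,0,0],[-0.004,0,0,0],[-0.006,0,0,0],[-0.007,0,0,0],[-0.007,0,0,0]])

```text
time: 4.9
ee_pos: [0.5057, 0.3088, 0.1002]
tcp_rot: [-180.0, -0.3, 169.9]
wrist_force: [-18.2, 2.0, 5.6]
opening: 0.0001
grasp_force: 9.1
```

The 18 N reading means the cover is against its stop. I back off, rise and look at the valves.

Emit:
arm_command(series=[[0.01,0,0,0],[0.03,0,-0.02,0],[0.05,0,-0.05,0],[0.075,0,-0.08,0],[0.1,0,-0.11,0]])

```text
time: 5.4
ee_pos: [0.4096, 0.3261, 0.2118]
tcp_rot: [180.0, 0.1, 169.8]
wrist_force: [1.1, -0.1, -0.4]
opening: 0.0001
grasp_force: 0.0
```

Emit:
arm_command(series=[[0.02,0,-0.02,0],[0.02,0,-0.02,0],[0.02,0,-0.02,0],[0.02,0,-0.02,0],[0.02,0,-0.02,0]])

```text
time: 5.9
ee_pos: [0.3909, 0.3291, 0.2289]
tcp_rot: [-179.9, -0.1, 169.8]
wrist_force: [0.6, -0.4, 0.5]
opening: -0.0001
grasp_force: 0.0
```

```bash
python3 - <<'E'
from h import *
o=bot.get_obs(); print(o['time'],o['ee_pos'],o['tcp_rot'],o['wrist_force'])
cs={}
for n in ("wrist","top","side"):
    c=cs[n]=cam(n,n+"2")
    for t,z in (("flange_mid",.101),("tagged_valve",0),("tagged_grip",.065),("plain_a_grip",.065)):
        r=[(np.round(r['location']),round(r['confidence'],2)) for r in bot.mark_of(n,t)[:3]]
        print(n,t,r,[atz(c,x[0],z).round(4) for x in r])
E
```

```text
5.9 [0.39086722 0.32911176 0.22889318] [-1.79913156e+02 -6.07433796e-02  1.69770971e+02] [ 0.63681866 -0.39412101  0.45097139]
wrist flange_mid [] []
wrist tagged_valve [(array([315., 240.]), 0.68)] [array([0.5082, 0.3816, 0.    ])]
wrist tagged_grip [(array([323., 233.]), 0.55), (array([163.,  81.]), 0.48)] [array([0.4677, 0.3843, 0.065 ]), array([0.2852, 0.2543, 0.065 ])]
wrist plain_a_grip [(array([253., 230.]), 0.59)] [array([0.4506, 0.3096, 0.065 ])]
top flange_mid [(array([255., 162.]), 0.86), (array([366., 169.]), 0.58)] [array([0.5256, 0.3066, 0.101 ]), array([0.5159, 0.0294, 0.101 ])]
top tagged_valve [] []
top tagged_grip [] []
top plain_a_grip [] []
side flange_mid [(array([227., 184.]), 0.93)] [array([0.5119, 0.3143, 0.101 ])]
side tagged_valve [(array([220., 230.]), 0.66)] [array([0.5088, 0.3898, 0.    ])]
side tagged_grip [(array([234., 215.]), 0.57)] [array([0.464 , 0.3941, 0.065 ])]
side plain_a_grip [(array([243., 199.]), 0.42), (array([233., 214.]), 0.19)] [array([0.4648, 0.3208, 0.065 ]), array([0.4679, 0.3909, 0.065 ])]
```

View pics/wrist2.png

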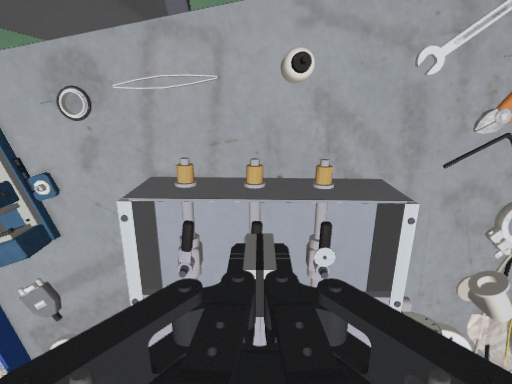

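The cover is open. The tagged handle is the image-right one (box +y), with its tag at (324,257) and its sleeve from (325,222) to (324,248). The plain handles are at (187,236) and (257,232), and nothing else was disturbed.

```bash
python3 - <<'E'
from h import *
c=cam("wrist")
ex=np.array([.9842,-.1771]);ey=np.array([.1771,.9842]);O=np.array([.523,.3127])
def b(p):
    d=p[:2]-O; return (np.array([d@ex,d@ey])*1000).round(1)
for n,p,z in (("tag",(324,257),.072),("slv front",(325,222),.068),("slv",(325,235),.07),("rimR",(122,203),.098),("rimL",(414,205),.098),("railR in",(134,203),.098),("railL in",(402,205),.098),("plainR slv",(187,236),.07)):
    q=atz(c,p,z); print(n,q.round(4),b(q))
im=cv2.imread('pics/wrist2.png'); cv2.imwrite('pics/w2c.png',cv2.resize(im[185:305,110:430],(800,300),interpolation=cv2.INTER_CUBIC))
o=bot.get_obs(); print(b(o['ee_pos']))
E
```

```text
tag [0.4938 0.3819 0.072 ] [-41.   62.9]
slv front [0.4543 0.3884 0.068 ] [-81.   62.3]
slv [0.4686 0.3863 0.07  ] [-66.6  62.8]
rimR [0.3869 0.1961 0.098 ] [-113.3 -138.9]
rimL [0.4382 0.4691 0.098 ] [-111.1  139. ]
railR in [0.389  0.2073 0.098 ] [-113.3 -127.5]
railL in [0.4362 0.4579 0.098 ] [-111.1  127.6]
plainR slv [0.4432 0.2389 0.07  ] [-65.5 -86.8]
[-133.4   -6.9]
```

View pics/w2c.png

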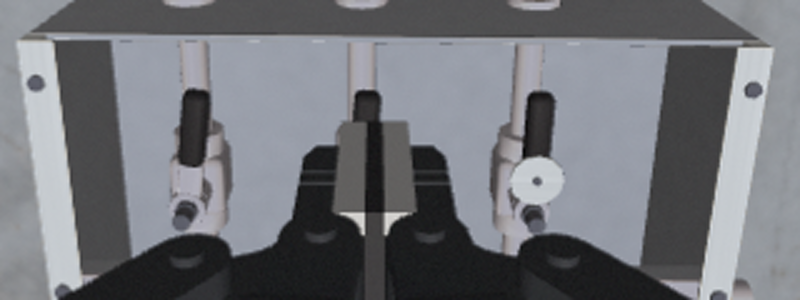

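The box model holds to about 1–2 mm: the tag is at box (-41, 63), so the pivot is at (-22, 63) and the handle angle is about 0. I go to box (-67, 28), between the middle handle and the tagged one, and descend there to z = 0.062.

Emit:
arm_command(series=[[-0.012,0.007,0,0],[-0.032,0.017,0,0],[-0.052,0.028,0,0],[-0.066,0.035,0,0],[-0.066,0.035,0.02,0]])

```text
time: 7.2
ee_pos: [0.4638, 0.3531, 0.2116]
tcp_rot: [179.9, 0.1, 169.8]
wrist_force: [0.1, -0.2, -0.1]
opening: 0.0
grasp_force: 0.0
```

Emit:
arm_command(series=[[0,0,0.035,0],[0,0,0.07,0],[0,0,0.105,0],[0,0,0.135,0],[0,0,0.148,0]])

```text
time: 7.7
ee_pos: [0.4604, 0.3514, 0.0591]
tcp_rot: [-179.8, -0.2, 169.8]
wrist_force: [-0.6, 0.6, 0.6]
opening: 0.0001
grasp_force: 0.0
```

```bash
python3 - <<'E'
from h import *
ex=np.array([.9842,-.1771]);ey=np.array([.1771,.9842]);O=np.array([.523,.3127])
o=bot.get_obs(); d=o['ee_pos'][:2]-O; print(o['time'],o['ee_pos'],d@ex,d@ey,o['wrist_force'])
cam("wrist","wrist3")
E
```

```text
7.7 [0.46038383 0.35135993 0.05914789] -0.06847350621359212 0.02695978190101327 [-0.5734809   0.61871023  0.60191556]
```

View pics/wrist3.png

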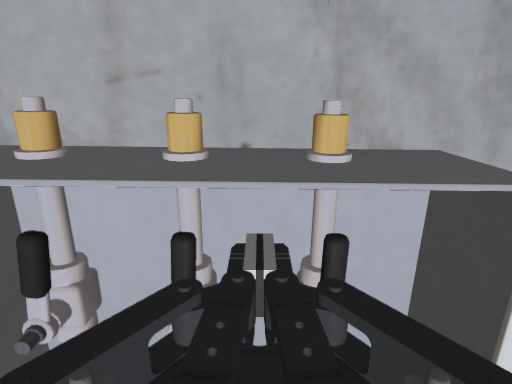

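The fingertip is in the gap, with the tagged sleeve at (335,260) to the image-right and the middle plain sleeve at (183,260) to the left. The tip is about 16 mm wide. I now sweep the handle along its arc.

Emit:
arm_command(series=[[0.001,0.009,0,0],[0.002,0.018,0,0],[0.003,0.025,0,0],[0.004,0.031,0,0],[0.004,0.036,0,0]])

```text
time: 8.25
ee_pos: [0.4647, 0.3891, 0.0634]
tcp_rot: [180.0, 0.1, 169.8]
wrist_force: [2.4, -5.0, 4.1]
opening: -0.0004
grasp_force: 4.5
```

Emit:
arm_command(series=[[-0.001,0.006,0,0],[-0.002,0.012,0,0],[-0.003,0.018,0,0],[-0.006,0.023,0,0],[-0.009,0.027,0,0]])

```text
time: 8.75
ee_pos: [0.4776, 0.4137, 0.0622]
tcp_rot: [-180.0, -0.0, 169.8]
wrist_force: [-1.1, -2.4, 0.5]
opening: -0.0002
grasp_force: 1.1
```

Emit:
arm_command(series=[[-0.004,0.004,0,0],[-0.009,0.007,0,0],[-0.014,0.011,0,0],[-0.018,0.013,0,0],[-0.02,0.014,0,0]])

```text
time: 9.25
ee_pos: [0.5002, 0.4238, 0.062]
tcp_rot: [-180.0, -0.0, 169.8]
wrist_force: [-2.7, -0.9, -0.0]
opening: -0.0001
grasp_force: 1.0
```

Emit:
arm_command(series=[[-0.001,0,0,0],[-0.002,0,0,0],[-0.003,0,0,0],[-0.004,0,0,0],[-0.004,0,0,0]])

```text
time: 9.75
ee_pos: [0.5038, 0.4231, 0.0624]
tcp_rot: [180.0, 0.0, 169.8]
wrist_force: [-2.8, 1.7, -1.2]
opening: -0.0003
grasp_force: 1.1
```

Emit:
arm_command(series=[[-0.001,0,0,0],[-0.002,0,0,0],[-0.002,0,0,0],[-0.002,0,0,0],[-0.002,0,0,0]])

```text
time: 10.25
ee_pos: [0.5044, 0.4231, 0.0624]
tcp_rot: [180.0, -0.1, 169.9]
wrist_force: [-9.2, 2.9, 0.4]
opening: 0.0003
grasp_force: 4.9
```

The handle is on its stop: 9 N with no further travel. I back off, rise and check.

Emit:
arm_command(series=[[0.008,-0.002,0,0],[0.02,-0.006,0,0],[0.025,-0.01,-0.03,0],[0.025,-0.01,-0.07,0],[0.025,-0.01,-0.11,0]])

```text
time: 10.75
ee_pos: [0.4791, 0.4166, 0.1738]
tcp_rot: [-180.0, 0.1, 169.8]
wrist_force: [-0.3, 1.2, -0.4]
opening: -0.0
grasp_force: 0.0
```

Emit:
arm_command(series=[[0.02,-0.02,-0.03,0],[0.04,-0.05,-0.05,0],[0.06,-0.08,-0.05,0],[0.07,-0.1,-0.05,0],[0.07,-0.1,-0.05,0]])

```text
time: 11.25
ee_pos: [0.3919, 0.3294, 0.2239]
tcp_rot: [179.9, 0.1, 169.8]
wrist_force: [0.3, 1.0, 1.3]
opening: -0.0003
grasp_force: 0.0
```

```bash
python3 - <<'E'
from h import *
ex=np.array([.9842,-.1771]);ey=np.array([.1771,.9842]);O=np.array([.523,.3127])
b=lambda p:(np.array([(p[:2]-O)@ex,(p[:2]-O)@ey])*1000).round(1)
o=bot.get_obs(); print(o['time'],o['ee_pos'],b(o['ee_pos']),o['wrist_force'])
c=cam("wrist","wrist4")
for t,z in (("tagged_grip",.065),("plain_a_grip",.065)):
    print(t,[(np.round(r['location']),round(r['confidence'],2),b(atz(c,r['location'],z))) for r in bot.mark_of("wrist",t)[:3]])
E
```

```text
11.25 [0.39188742 0.32942126 0.22392582] [-132.    -6.8] [0.29649075 0.9813148  1.31979121]
tagged_grip [(array([363., 270.]), 0.98, array([-22.6, 108.3]))]
plain_a_grip [(array([252., 232.]), 0.48, array([-68.6, -15.9]))]
```

View pics/wrist4.png

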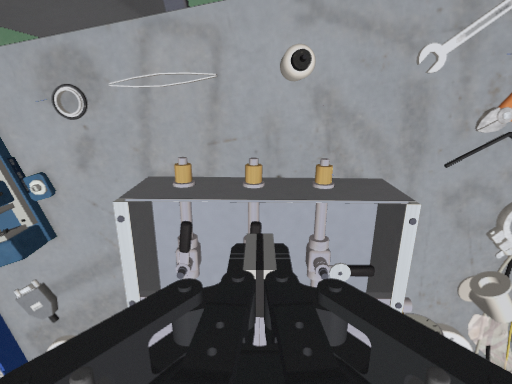

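The tagged handle now points to box +y (sleeve at (357,270), tag at (340,272)), so it is shut. The plain handles are unchanged. I move over the flange to its rear side.

Emit:
arm_command(series=[[-0.015,0.003,0,0],[-0.05,0.007,0,0],[-0.09,0.007,0,0],[-0.13,0.007,0,0],[-0.16,0.007,0,0]])

```text
time: 11.9
ee_pos: [0.5549, 0.3092, 0.2205]
tcp_rot: [-179.9, -0.0, 169.8]
wrist_force: [-0.2, 0.4, -0.0]
opening: 0.0002
grasp_force: 0.0
```

Emit:
arm_command(series=[[0,0,0.02,0],[0,0,0.05,0],[0,0,0.08,0],[0,0,0.105,0],[0,0,0.122,0]])

```text
time: 12.4
ee_pos: [0.5521, 0.3093, 0.0967]
tcp_rot: [-179.9, -0.1, 169.8]
wrist_force: [-0.1, -0.2, 0.9]
opening: -0.0
grasp_force: 0.0
```

```bash
python3 - <<'E'
from h import *
ex=np.array([.9842,-.1771]);ey=np.array([.1771,.9842]);O=np.array([.523,.3127])
b=lambda p:(np.array([(p[:2]-O)@ex,(p[:2]-O)@ey])*1000).round(1)
o=bot.get_obs(); print(o['time'],o['ee_pos'],b(o['ee_pos']),o['wrist_force'])
E
```

```text
12.4 [0.55214747 0.30934339 0.09668334] [29.3  1.9] [-0.08019884 -0.16164052  0.87714299]
```

Emit:
arm_command(series=[[0.008,0,-0.001,0],[0.02,0,-0.001,0],[0.035,0,-0.001,0],[0.05,0,-0.001,0],[0.065,0,-0.001,0]])

```text
time: 12.9
ee_pos: [0.4875, 0.3218, 0.1027]
tcp_rot: [179.9, 0.1, 169.8]
wrist_force: [2.8, 1.6, -0.8]
opening: -0.0003
grasp_force: 1.4
```

Emit:
arm_command(series=[[0.015,0,0,0],[0.03,0,0,0],[0.042,0,0,0],[0.05,0,0,0],[0.054,0,0,0]])

```text
time: 13.4
ee_pos: [0.4336, 0.3309, 0.1015]
tcp_rot: [180.0, 0.0, 169.8]
wrist_force: [2.0, 0.1, 0.0]
opening: -0.0001
grasp_force: 1.1
```

Emit:
arm_command(series=[[0.002,0,0,0],[0.004,0,0,0],[0.005,0,0,0],[0.006,0,0,0],[0.006,0,0,0]])

```text
time: 13.9
ee_pos: [0.4285, 0.3317, 0.1011]
tcp_rot: [-180.0, -0.0, 169.8]
wrist_force: [1.5, 0.5, 1.5]
opening: 0.0005
grasp_force: 0.8
```

Emit:
arm_command(series=[[0.001,0,0,0],[0.002,0,0,0],[0.003,0,0,0],[0.003,0,0,0],[0.003,0,0,0]])

```text
time: 14.4
ee_pos: [0.4267, 0.3321, 0.1012]
tcp_rot: [-180.0, 0.1, 169.8]
wrist_force: [9.8, -0.9, -2.1]
opening: -0.0001
grasp_force: 4.6
```

Emit:
arm_command(series=[[0.001,0,0,0],[0.001,0,0,0],[0.001,0,0,0],[0.001,0,0,0],[0.001,0,0,0]])

```text
time: 14.9
ee_pos: [0.4267, 0.3321, 0.1013]
tcp_rot: [-180.0, 0.3, 169.7]
wrist_force: [13.5, -2.3, -2.9]
opening: 0.0001
grasp_force: 7.0
```

Emit:
arm_command(series=[[-0.01,0,0,0],[-0.02,0,0,0],[-0.02,0,-0.03,0],[-0.02,0,-0.07,0],[-0.02,0,-0.11,0]])

```text
time: 15.4
ee_pos: [0.444, 0.3286, 0.2119]
tcp_rot: [-179.9, -0.1, 169.8]
wrist_force: [0.6, 0.8, -0.0]
opening: 0.0002
grasp_force: 0.0
```

Emit:
arm_command(series=[[0.03,0,-0.03,0],[0.07,0,-0.03,0],[0.1,0,-0.03,0],[0.11,0,-0.03,0],[0.11,0,-0.03,0]])

```text
time: 15.9
ee_pos: [0.3353, 0.3487, 0.2414]
tcp_rot: [180.0, -0.0, 169.9]
wrist_force: [-0.0, 0.6, -0.5]
opening: -0.0
grasp_force: 0.0
```

```bash
python3 - <<'E'
from h import *
o=bot.get_obs(); print(o['time'],o['ee_pos'],o['wrist_force'])
c=cam("wrist","wrist5"); cam("top","top5")
print([(np.round(r['location']),r['confidence'],atz(c,r['location'],.101).round(4)) for r in bot.mark_of("wrist","flange_mid")[:2]])
E
```

```text
15.9 [0.33534918 0.34869418 0.24143537] [-0.02813344  0.5541445  -0.48036689]
[]
```

View pics/wrist5.png

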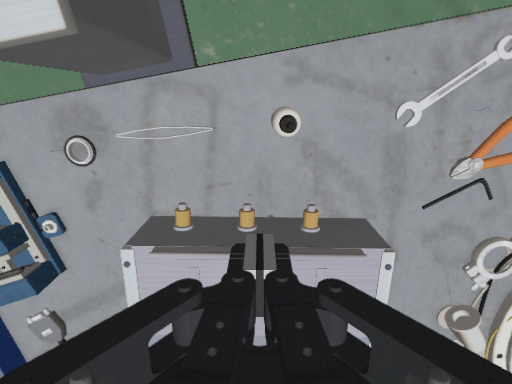

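The cover is closed: the flange strip lies along the front rim at row 250, the push ended at 13 N with no further travel, and the bottle, tweezers and hex key are where they were. The arm is clear of everything, so I hand in.

```bash
python3 -c "
from workcell import bot
print(bot.job_done())"
```

```text
the job is handed in; nothing more can be done
None
```

The tagged gas line is shut off: I opened the cover to its stop, pushed the tagged handle a quarter turn onto its stop, closed the cover again and handed the job in at about 16 s; the other handles and loose things looked undisturbed in the wrist pictures.

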